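Push the cake tin between the crock and the pot to its cooling place

ROBOT

A 6-joint arm with a two-finger parallel gripper is mounted at the origin on the work surface. World frame = base frame: x ahead of the robot, y to its left, z up, the work surface at z = 0. Lengths are in m, angles in degrees, forces in N, time in s.
With the tool pointing down it reaches from about 0.375 to 0.925 m from the base axis. Payload 5.7 kg.
Tool frame: the origin (TCP) lies midway between the tips of the shut fingers; the grasp point (between the pads) lies 19 mm behind it (tcp_to_grasp is the distance from the TCP to the grasp point, in m); z points along the fingers, y is the direction in which the jaws open and shut (so a half turn about z gives the same grasp; the last joint's range is limited). The gripper opens to 88 mm and grips with 3 to 60 N. Pads are 20 mm wide; open, the fingers measure 115 mm over their backs; the gripper's body (75 mm by 178 mm) begins 61 mm behind the grasp point.
Start: joints at [-79.131, 20.558, 86.54, -0, 72.909, -6.595], TCP at [0.18, -0.572, 0.223] pointing down, gripper open.
Joint ranges: [-170.27, 170.27], [-57.76, 135], [12.27, 136.19], [-55.21, 235.2], [11.17, 155.16], [-170.74, 170.74]. Speed limits (degrees/s): [136.94, 136.94, 180, 180, 180, 180].

INTERFACE

Orientations are given as [roll, pitch, yaw] about the fixed x, y, z axes, in that order (R = Rz(yaw) Ry(pitch) Rx(roll)).
In Python, from bench import * gives the robot as it stands. The module is installed in compiled form; this text tells all that it offers.
- The arm moves only by the shell command python3 -m handwheel 'ROWS'. ROWS is JSON, one flat list of numbers, 5 for each row, row after row: the shift along the tool's x, y, z in m, then the turn about the tool's z in degrees, then the finger opening in m, from 0 to 0.0878. A call has 1 to 8 rows; each row shifts and turns the commanded pose from where the row before left it, along the tool's axes as they then stand; what a row does not reach is not made up. A row lasts 1/10 s, in which the tool goes at most 50 mm and 8.59 degrees, less where a joint would pass 70% of its speed; a pose out of reach is approached as far as the arm can. A call with a gripper value outside its range is refused whole. The fingers move at their own pace and stop on an object; the grip force is fixed at half the most. Time passes only in rows, so rows that do not move let the fingers close. It gives the time, the measured TCP pose, the force and the opening at its end, in the units of the state.
- observe(): the state, without advancing time (a new reading comes with each control period).
- read_camera(name): name is "scene" or "side" or "wrist"; returns a dict with "frame" (384x512x3 uint8, red, green, blue), "camera_matrix" (3x3 intrinsics, pixels), "position" and "attitude" of the camera in the world. Camera axes: x right, y up, looking along -z (the intrinsics and any distortion apply to the point x, -y, -z); pixel columns grow to the right and rows downward; lengths in m; the calibration is good to about 2 mm. A picture is of the moment at which its call begins. There is no depth.
- finish_job(): hands the job in, once; it reports no verdict.
The state is a dict: "clock": time; "qpos": joint angles; "joint_vel": joint speeds; "tau": joint torques, N m; "tool_pos": TCP position; "ee_rot": TCP orientation; "wrist_force": force on the tool from outside, world axes, zero at the start; "wrist_torque": the same for the moment, N m; "grip_width": finger opening in m.
Only numpy, scipy, OpenCV 4.12 (cv2) and the standard library are available. Lean on these libraries where they do the work, as an engineer would, in place of code of your own. Each camera call takes 0.05 s, during which the arm holds its last target. There are 200 camera calls.

TASK

Push the small rectangular cake tin along the table, through the narrow gap between the stoneware crock and the iron pot, until its leading short end lies flush against the wooden batten behind them. Only push it: it must stay flat on the table all the way, never lifted or tipped. Leave everything else standing where it is.

Things in the scene. Friction and masses are not known exactly. Their poses are not given: they have to be found in the camera images.
- tin: loose dark steel cake tin filled with a baked golden cake, a plain block for pushing: 120 mm long (its x), 90 mm wide (its y), 48 mm tall, vertical flat sides, about 0.3 to 0.65 kg; origin at the centre of its underside, z up. It slides on the table and does not roll; both ends are alike. It starts up to about 35 mm to either side of the gap's line and turned up to 0.4 rad from it, with its middle 150 to 190 mm short of the gap, on the robot's right of it
- bay: the cooling place, fixed: origin on the table at the middle of the gap between crock and pot; its x points horizontally through the gap in the push direction (roughly to the robot's left), its y towards the crock, z up. It carries the wooden batten, 150 mm long along y, 20 mm thick, 30 mm tall, whose near face is at x = +150 mm, and a cork mat, flush with the table (no step), on x = +31 to +149 mm. With the tin's end flush on the batten the tin's origin is at x = +90 mm
- crock: fixed heavy round stoneware crock with a flat lid, 100 mm across, 58 mm tall, at the gap's side nearer the robot: centre 99 mm from the gap's middle; origin at the centre of its underside. It cannot be moved. The gap between crock and pot is 98 mm at its narrowest, the tin 90 mm
- pot: fixed heavy round lidded iron pot, 110 mm across, 56 mm tall, at the gap's side farther from the robot: centre 104 mm from the gap's middle; a small loop handle stands out 20 mm on its side away from the gap; origin at the centre of its underside. It cannot be moved
- shaker: bystander, leave alone: glass sugar shaker with a steel cap, 40 mm across, 75 mm tall, beside the cooling place
- glass: bystander, leave alone: stemmed wine glass, 64 mm across, 125 mm tall, on the far side of the iron pot
- paper_roll: bystander, leave alone: white roll of kitchen paper standing up, 100 mm across, 200 mm tall, behind the batten
- mug: bystander, leave alone: white mug, 76 mm across, 85 mm tall, behind the batten
- palette_knife: bystander, leave alone: spatula, about 250 mm long, lying flat on the table to the far side of the tin's run
- egg_bowl: bystander, leave alone: blue bowl, 110 mm across, 50 mm tall, before the tin's run
Not all that is in view belongs to the job. Of the things shaped like the bay, the cork one is meant.

How it is judged (in metres and radians):
On the way:
1. the tin's middle is in the gap between crock and pot (x of tin in the frame of bay between -0.03 and 0.03 m and y of tin in the frame of bay between -0.012 and 0.012 m), for 0.1 s.
At the end, for the whole second after the job is handed in: The tin has gone through the gap and lies flat and still behind it, its leading end within 7 mm of the batten, square to it within 0.10 rad, its middle within 20 mm of the gap's centre line; every bystander is within 25 mm of where it stood (x of tin in the frame of bay above 0.083 m and y of tin in the frame of bay between -0.02 and 0.02 m and angle between the x axis of tin and the x axis of bay, either way round below 0.1 rad and height (world z) of tin below 0.006 m and angle between tin's own z axis and vertical below 0.05 rad and linear speed of tin below 0.01 m/s and distance of each of shaker, glass, paper_roll, mug, palette_knife, egg_bowl from where it was at the start of the episode below 0.025 m); the robot touches nothing.
It fails at once if the tin is lifted off the table or tipped (height (world z) of tin above 0.012 m or angle between tin's own z axis and vertical above 0.2 rad).
It fails at once if a bystander is knocked over or shoved more than 25 mm (distance of any of shaker, glass, paper_roll, mug, palette_knife, egg_bowl from where it was at the start of the episode above 0.025 m or angle between any of shaker, glass, paper_roll, mug, palette_knife, egg_bowl's own z axis and vertical above 0.6 rad).
It also fails if it takes over 64 s, if anything falls off the work surface, if the arm or the gripper's body presses on something with over 40 N, if the wrist force passes 120 N, or if a joint passes its speed limit or range.

## Working session

There is one attempt and no reset: what is moved stays moved. The work goes in short steps, Python scripts to look and compute and a shell command to move; the robot and the scene stay as the last step left them, time stands still between calls to the robot, and variables do not carry over. Pictures are saved under pics/ and viewed, about 8 in all and at most 12, crops included, and the job is handed in when it is done.

```bash
mkdir -p pics; cat > h.py <<'E'
from bench import *
import numpy as np, cv2
from scipy.spatial.transform import Rotation as Ro
def cam(n,f=None):
    c=read_camera(n)
    if f: cv2.imwrite(f,c["frame"][:,:,::-1])
    return c
E
python3 - <<'E'
from h import *
s=observe();print(s)
for n in("scene","side","wrist"):
    c=cam(n,f"pics/{n}0.png");print(n,{k:v for k,v in c.items() if k!="frame"})
a=cv2.imread("pics/scene0.png")
E
```

```text
{'clock': 0.0, 'qpos': array([-7.91319844e+01,  2.05962830e+01,  8.65989442e+01,  8.38768516e-05,
        7.29075678e+01, -6.59556721e+00]), 'joint_vel': array([ 0.06506083, -0.0717419 , -0.02213851,  0.03725398,  0.0257198 ,
        0.09348535]), 'tau': array([-1.71268093e-03, -5.15374053e+01, -2.70727158e+01,  6.70590531e-02,
        3.50709970e-02, -1.48847621e-04]), 'tool_pos': array([ 0.17991428, -0.57167007,  0.22182704]), 'ee_rot': array([-1.79897894e+02, -1.18866622e-02,  1.74635475e+01]), 'wrist_force': array([-0.91380531,  0.04351361,  0.39162611]), 'wrist_torque': array([0.02803509, 0.07595303, 0.05242439]), 'grip_width': 0.08797461212162841}
scene {'camera_matrix': array([[478.0017946 ,   0.        , 255.87082664],
       [  0.        , 478.0017946 , 194.39013436],
       [  0.        ,   0.        ,   1.        ]]), 'position': array([ 1.33364852, -0.66891373,  0.73554298]), 'attitude': array([56.66597944,  0.73892961, 49.17975042])}
side {'camera_matrix': array([[351.19592424,   0.        , 255.03676168],
       [  0.        , 351.19592424, 188.95173179],
       [  0.        ,   0.        ,   1.        ]]), 'position': array([0.34484094, 0.68083495, 0.78200842]), 'attitude': array([  43.56465754,    0.4763852 , -165.25296577])}
wrist {'camera_matrix': array([[316.62188836,   0.        , 254.18126129],
       [  0.        , 316.62188836, 190.58611977],
       [  0.        ,   0.        ,   1.        ]]), 'position': array([ 0.24673157, -0.55177454,  0.38526251]), 'attitude': array([-14.97414696,   0.15456019, -72.55028596])}
```

View pics/scene0.png

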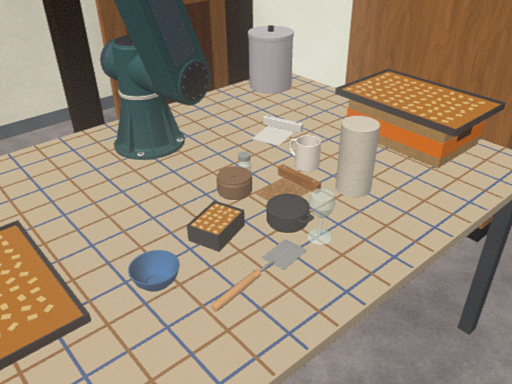

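View pics/side0.png

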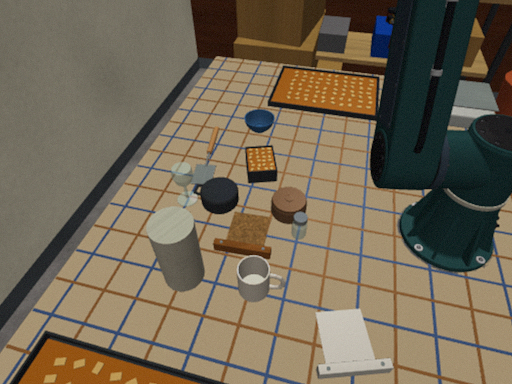

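Scene view: tin at about (217,225), crock (235,183), pot (288,213), cork batten (299,177). Side view: tin (261,163), crock (289,205), pot (220,195), batten (242,248). The white mat elsewhere is a decoy. Next I'll enlarge both views for measuring.

```bash
python3 - <<'E'
import cv2
for n,(x0,y0,x1,y1),k in(("scene",(180,150,335,250),5),("side",(190,140,320,265),4.6)):
    a=cv2.imread(f"pics/{n}0.png")[y0:y1,x0:x1]
    a=cv2.resize(a,None,fx=k,fy=k,interpolation=cv2.INTER_CUBIC)
    for i in range(x0,x1,10): 
        cv2.line(a,(int((i-x0+.5)*k),0),(int((i-x0+.5)*k),8),(0,0,255),1); cv2.putText(a,str(i),(int((i-x0)*k),18),0,.35,(0,0,255),1)
    for i in range(y0,y1,10): 
        cv2.line(a,(0,int((i-y0+.5)*k)),(8,int((i-y0+.5)*k)),(0,0,255),1); cv2.putText(a,str(i),(10,int((i-y0+.5)*k)+4),0,.35,(0,0,255),1)
    cv2.imwrite(f"pics/{n}0z.png",a)
E
```

```text
(no output)
```

View pics/scene0z.png

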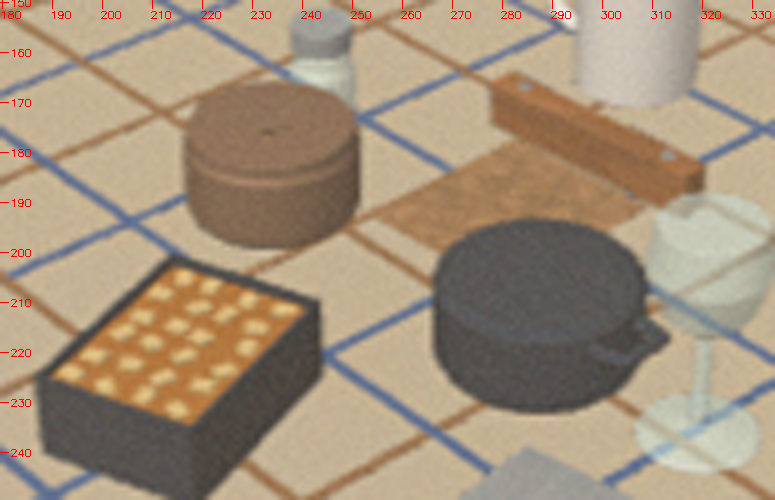

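View pics/side0z.png

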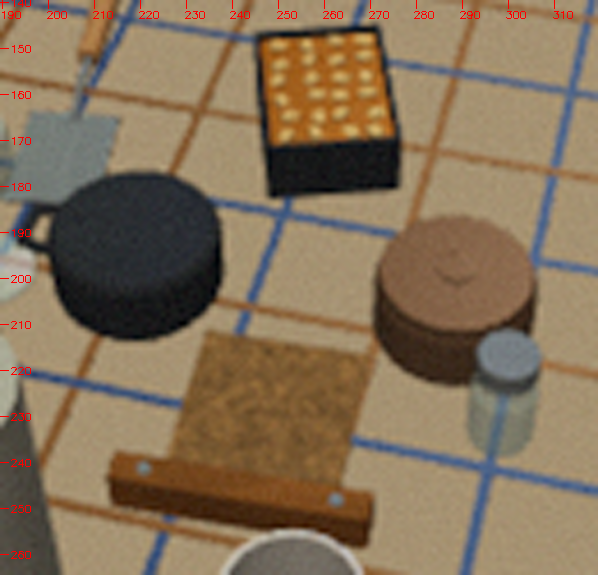

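Both crops are clear: the tin is yawed relative to the gap line, and the mat is empty. Now I'll fit bay and tin jointly from clicked points in both crops.

```bash
cat >> h.py <<'E'
def proj(c,P):
    R=Ro.from_euler("xyz",c["attitude"],degrees=True).as_matrix()
    q=(np.atleast_2d(P)-c["position"])@R
    q=q*[1,-1,-1]; q=q@np.array(c["camera_matrix"]).T
    return q[:,:2]/q[:,2:]
def T2(p,L):
    L=np.atleast_2d(np.array(L,float));c,s=np.cos(p[2]),np.sin(p[2])
    return np.c_[p[0]+c*L[:,0]-s*L[:,1],p[1]+s*L[:,0]+c*L[:,1],L[:,2]]
E
cat > fit.py <<'E'
from h import *
from scipy.optimize import least_squares
C={n:read_camera(n) for n in("scene","side")}
uz={"scene":lambda a:(np.array(a)+.5)/5-.5+[180,150],"side":lambda a:(np.array(a)+.5)/4.6-.5+[190,140]}
t=np.linspace(0,2*np.pi,181)
def cyl(c,p,L,r,h):
    P=np.vstack([T2(p,np.c_[L[0]+r*np.cos(t),L[1]+r*np.sin(t),0*t+z]) for z in(0,h)])
    q=proj(c,P);return np.r_[q[:,0].min(),q[:,0].max(),q[:,1].min(),q[:,1].max()]
ext={("scene",0):(187,360,83,249),("scene",1):(433,648,219,413),("side",0):(375,536,215,383),("side",1):(50,222,172,340)}
B={"scene":[(492,88,.15,.075),(515,72,.17,.075),(704,165,.17,-.075)],"side":[(115,452,.15,-.075),(374,492,.15,.075)]}
M={"scene":[(370,210,.031,1),(515,140,.149,1)],"side":[(208,330,.031,-1),(376,357,.031,1)]}
def fb(p,full=False):
    r=[]
    for (n,i),e in ext.items():
        e=np.array(e);a=uz[n](e[[0,2]]);b=uz[n](e[[1,3]])
        r+=list(cyl(C[n],p,((0,.099) if i==0 else (0,-.104)),(.05,.055)[i],(.058,.056)[i])-[a[0],b[0],a[1],b[1]])
    for n in B:
        for X,Y,x,y in B[n]: r+=list(proj(C[n],T2(p,(x,y,.03)))[0]-uz[n]((X,Y)))
        for X,Y,x,s in M[n]: r+=list(proj(C[n],T2(p,(x,s*p[3],0)))[0]-uz[n]((X,Y)))
    return np.array(r)
b=least_squares(fb,[.6,-.2,1.6,.05],loss="soft_l1");print("bay",b.x[:3],np.degrees(b.x[2]),b.x[3]);print(fb(b.x).round(1))
K={"scene":[(172,257,.048),(320,302,.048),(190,430,.048),(38,380,.048),(43,452,0),(322,375,0)],"side":[(378,27,.048),(257,33,.048),(268,145,.048),(398,133,.048),(270,197,0),(399,187,0)]}
# corners in tin frame: crock-side lead, pot-side lead, pot-side trail, crock-side trail
k={"scene":[(.06,.045),(.06,-.045),(-.06,-.045),(-.06,.045),(-.06,.045),(.06,-.045)],"side":[(-.06,.045),(-.06,-.045),(.06,-.045),(.06,.045),(.06,-.045),(.06,.045)]}
ft=lambda p:np.concatenate([(proj(C[n],T2(p,[(*l,z) for l,(X,Y,z) in zip(k[n],K[n])]))-[uz[n](q[:2]) for q in K[n]]).ravel() for n in K])
s=least_squares(ft,[.6,-.4,1.6],loss="soft_l1");print("tin",s.x,np.degrees(s.x[2]));print(ft(s.x).round(1))
d=s.x[:2]-b.x[:2];cc,ss=np.cos(b.x[2]),np.sin(b.x[2]);print("tin in bay",cc*d[0]+ss*d[1],-ss*d[0]+cc*d[1],np.degrees(s.x[2]-b.x[2]))
E
python3 fit.py
```

```text
bay [0.52399415 0.02972831 1.62047185] 92.84619802692498 0.054094705949245585
[-0.9  1.  -2.5  0.7 -0.4  0.4 -2.7  1.5 -0.3  1.4 -1.7  1.9 -0.7  1.2
 -2.7  1.4 -0.  -1.8  0.  -0.9  1.2 -0.7  0.1  0.6  0.1 -0.8  0.1 -1.3
  0.2 -0.4 -0.6 -0.4 -0.4 -0.4]
tin [ 0.54743763 -0.13103206  1.92221074] 110.13456267214228
[-0.1 -0.9  0.4 -0.5  0.4  0.3 -0.9 -0.7 -0.1  0.5  0.5  0.3  0.3 -1.3
 -0.7 -0.8 -0.2  0.   1.   0.6 -0.3 -0.1  0.2 -0. ]
tin in bay -0.16172615047225436 -0.015431985619954644 17.288364645217296
```

```bash
python3 -m handwheel '[0,0,0,-8.43,0.05,0,0,0,-8.43,0.05,0,0,0,-8.43,0.05,0,0,0,-8.43,0.05,0,0,0,-8.43,0.05,0,0,0,-8.43,0.05,0,0,0,-8.43,0.05,0,0,0,-8.43,0.05]'; python3 -m handwheel '[0,0,0,-8.43,0.05,0,0,0,-8.43,0.05,0,0,0,-8.43,0.05,0,0,0,0,0.05]'
cat > rel.py <<'E'
from h import *
import sys
bay=np.array([.5240,.0297,1.6205])
def rel(t=None):
    s=observe();T=s["tool_pos"];y=s["ee_rot"][2];a=np.radians(y);x=np.array([np.cos(a),np.sin(a)]);Y=np.array([np.sin(a),-np.cos(a)])
    d=T[:2]-bay[:2];c,q=np.cos(bay[2]),np.sin(bay[2])
    print("clk",s["clock"],"tcp",T.round(4),"yaw",round(y,2),"in bay",(c*d[0]+q*d[1]).round(4),(-q*d[0]+c*d[1]).round(4),round(y-np.degrees(bay[2]),2),"F",s["wrist_force"].round(1))
    if t is not None:
        d=np.array(t)-T[:2];print("shift to target tool x,y:",(d@x).round(4),(d@Y).round(4))
if __name__=="__main__": rel([float(v) for v in sys.argv[1:3]] if len(sys.argv)>2 else None)
E
python3 rel.py .5767 -.2108
python3 - <<'E'
from h import *
c=read_camera("scene");R=Ro.from_euler("xyz",c["attitude"],degrees=True).as_matrix();Ki=np.linalg.inv(c["camera_matrix"])
for n,u in dict(glass=(320,237),bowl=(156,285),shaker=(246,170),knife_end=(215,306)).items():
    r=R@((Ki@[*u,1])*[1,-1,-1]);p=c["position"];print(n,(p-r*p[2]/r[2])[:2].round(3))
E
```

```text
clock: 1.05
tool_pos: [0.18, -0.5722, 0.2225]
ee_rot: [-180.0, -0.0, 85.3]
wrist_force: [0.1, -0.5, 0.1]
grip_width: 0.0499
clock: 1.45
tool_pos: [0.18, -0.5722, 0.2225]
ee_rot: [180.0, -0.0, 110.3]
wrist_force: [-0.9, -0.4, -1.0]
grip_width: 0.0501
clk 1.45 tcp [ 0.18   -0.5722  0.2225] yaw 110.27 in bay -0.5841 0.3735 17.42 F [-0.9 -0.4 -1. ]
shift to target tool x,y: 0.2016 0.4973
glass [0.731 0.048]
bowl [ 0.608 -0.342]
shaker [0.359 0.121]
knife_end [ 0.743 -0.283]
```

```bash
python3 -m handwheel '[0.0168,0.0414,0,0,0.05,0.0168,0.0414,0,0,0.05,0.0168,0.0414,0,0,0.05,0.0168,0.0414,0,0,0.05,0.0168,0.0414,0,0,0.05,0.0168,0.0414,0,0,0.05]'; python3 -m handwheel '[0.0168,0.0414,0,0,0.05,0.0168,0.0414,0,0,0.05,0.0168,0.0414,0,0,0.05,0.0168,0.0414,0,0,0.05,0.0168,0.0414,0,0,0.05,0.0168,0.0414,0,0,0.05,0,0,0,0,0.05]'
python3 rel.py .5767 -.2108
```

```text
clock: 2.1
tool_pos: [0.3795, -0.3906, 0.2228]
ee_rot: [180.0, 0.0, 109.9]
wrist_force: [0.1, -1.3, -0.0]
grip_width: 0.0499
clock: 2.8
tool_pos: [0.5804, -0.2078, 0.2226]
ee_rot: [179.8, -0.0, 110.2]
wrist_force: [-0.0, -0.1, 0.6]
grip_width: 0.05
clk 2.8 tcp [ 0.5804 -0.2078  0.2226] yaw 110.22 in bay -0.24 -0.0445 17.37 F [-0.  -0.1  0.6]
shift to target tool x,y: -0.0015 -0.0045
```

```bash
python3 -m handwheel '[-0.003,-0.004,0.04,0,0.05,0,0,0.04,0,0.05,0,0,0.04,0,0.05,0,0,0.04,0,0.05,0,0,0.03,0,0.05,0,0,0.016,0,0.05,0,0,0,0,0.05,0,0,0,0,0.05]'
python3 rel.py .5767 -.2108
python3 - <<'E'
from h import *
c=cam("scene");w=cam("wrist");d=cam("side")
a=cv2.resize(c["frame"][150:270,150:310],None,fx=3,fy=3,interpolation=2);b=cv2.resize(d["frame"][90:210,190:296],None,fx=3,fy=3,interpolation=2)
cv2.imwrite("pics/m1.png",np.hstack([a,b])[:,:,::-1])
E
```

```text
clock: 3.6
tool_pos: [0.5738, -0.2163, 0.0169]
ee_rot: [-180.0, -0.0, 110.1]
wrist_force: [-0.0, -0.1, 0.5]
grip_width: 0.0499
clk 3.6 tcp [ 0.5738 -0.2163  0.0169] yaw 110.07 in bay -0.2481 -0.0375 17.22 F [-0.  -0.1  0.5]
shift to target tool x,y: 0.0041 0.0046
```

View pics/m1.png

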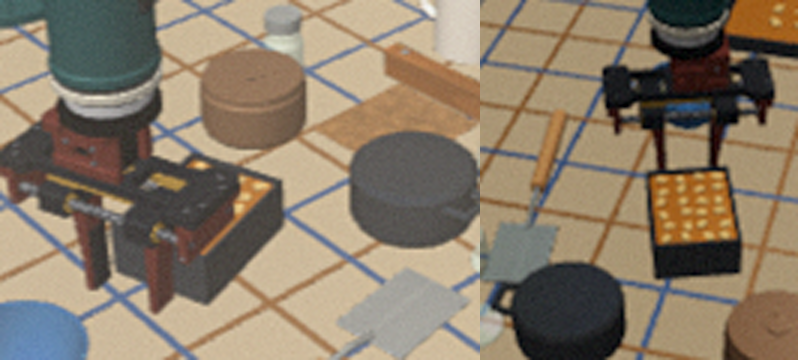

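The fingers stand squarely behind the trailing end (tin top in the scene half at about (240,220)), clear of the bowl. Next is the straight push along the tin's heading.

```bash
python3 -m handwheel '[0.008,0.0044,0,0,0.05,0.008,0,0,0,0.05,0.008,0,0,0,0.05,0.008,0,0,0,0.05,0.008,0,0,0,0.05,0.008,0,0,0,0.05,0.008,0,0,0,0.05,0,0,0,0,0.05]'
python3 rel.py
```

```text
clock: 4.55
tool_pos: [0.5576, -0.1601, 0.0164]
ee_rot: [-179.9, -0.1, 110.2]
wrist_force: [-0.1, 0.3, 1.1]
grip_width: 0.0499
clk 4.55 tcp [ 0.5576 -0.1601  0.0164] yaw 110.22 in bay -0.1912 -0.0241 17.37 F [-0.1  0.3  1.1]
```

```bash
python3 -m handwheel '[0.003,-0.0021,0,1.74,0.05,0.003,-0.0021,0,1.74,0.05,0.003,-0.0021,0,1.74,0.05,0.003,-0.0021,0,1.74,0.05,0.003,-0.0021,0,1.74,0.05]'
python3 -m handwheel '[0.003,-0.0021,0,1.74,0.05,0.003,-0.0021,0,1.74,0.05,0.003,-0.0021,0,1.74,0.05,0.003,-0.0021,0,1.74,0.05,0.003,-0.0021,0,1.74,0.05,0,0,0,0,0.05]'
python3 rel.py
python3 - <<'E'
from h import *
for n,(x0,y0,x1,y1),k in(("scene",(190,150,340,250),5),("side",(190,140,320,265),4.6)):
    c=cam(n,f"pics/{n}2.png");a=cv2.resize(cv2.imread(f"pics/{n}2.png")[y0:y1,x0:x1],None,fx=k,fy=k,interpolation=cv2.INTER_CUBIC)
    cv2.imwrite(f"pics/{n}2z.png",a)
E
```

```text
clock: 5.05
tool_pos: [0.5439, -0.1503, 0.0164]
ee_rot: [-179.9, -0.0, 101.4]
wrist_force: [0.6, -2.8, 1.5]
grip_width: 0.0503
clock: 5.65
tool_pos: [0.5308, -0.1364, 0.0163]
ee_rot: [-179.9, -0.1, 92.8]
wrist_force: [-0.3, -1.8, -0.0]
grip_width: 0.0499
clk 5.65 tcp [ 0.5308 -0.1364  0.0163] yaw 92.78 in bay -0.1662 0.0015 -0.07 F [-0.3 -1.8 -0. ]
```

View pics/side2z.png

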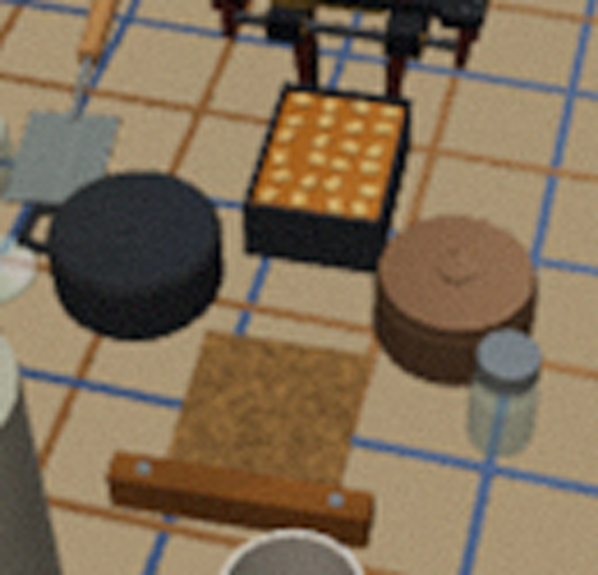

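View pics/scene2z.png

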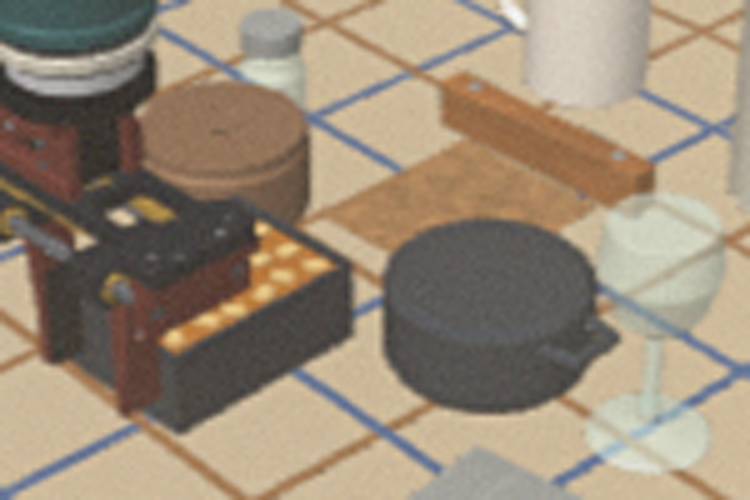

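Side crop: the tin's lead end runs from (248,207) to (380,220), between the pot edge at 222 and the crock edge at 376, and it looks parallel to the mat. I'll refit the tin.

```bash
cat > fit2.py <<'E'
exec(open("fit.py").read().split("b=least_squares")[0])
bx=np.array([.5240,.0297,1.6205])
K={"scene":[(351,263,.06,-.045,.048),(351,335,.06,-.045,0),(180,433,-.06,-.045,0)],"side":[(287,88,-.06,-.045,.048),(410,100,-.06,.045,.048),(248,207,.06,-.045,.048),(380,220,.06,.045,.048),(247,252,.06,-.045,0),(372,270,.06,.045,0)]}
uz["scene"]=lambda a:(np.array(a)+.5)/5-.5+[190,150]
ft=lambda p:np.concatenate([(proj(C[n],T2(p,[q[2:] for q in K[n]]))-[uz[n](q[:2]) for q in K[n]]).ravel() for n in K])
s=least_squares(ft,[.53,-.06,1.6],loss="soft_l1").x;print("tin",s,ft(s).round(1))
d=s[:2]-bx[:2];c,q=np.cos(bx[2]),np.sin(bx[2]);print("in bay",c*d[0]+q*d[1],-q*d[0]+c*d[1],np.degrees(s[2]-bx[2]))
# bay by horizontal extents only
def f2(p):
    r=[]
    for (n,i),e in ext.items():
        u=((lambda a:(np.array(a)+.5)/5-.5+[180,150]) if n=="scene" else uz[n]);e=np.array(e);a=u(e[[0,2]]);b=u(e[[1,3]])
        m=cyl(C[n],p,((0,.099) if i==0 else (0,-.104)),(.05,.055)[i],(.058,.056)[i])-[a[0],b[0],a[1],b[1]]
        r+=[m[0],m[1],m[3]]
    return np.array(r)
b=least_squares(f2,[.524,.03,1.62]);print("bay from round things",b.x,f2(b.x).round(1))
E
python3 fit2.py
```

```text
tin [ 0.5271856  -0.06740382  1.61499275] [ 0.5 -0.7  0.7  0.1 -0.2  0.5 -0.5 -1.9  0.9 -0.6 -0.9 -1.2  0.6  0.5
 -0.2  0.1  1.9  0.7]
in bay -0.09714217227757 0.0016427675986221526 -0.3155420566096993
bay from round things [0.52496497 0.02829285 1.62609856] [-1.2  0.6  1.1 -0.4  0.4  1.8 -0.5  1.1  1.2 -0.9  0.9  1.1]
```

```bash
python3 -m handwheel '[0.003,-0.0021,0,1.74,0.05,0.003,-0.0021,0,1.74,0.05,0.008,0,0,0,0.05,0.009,0,0,0,0.05,0.009,0,0,0,0.05,0.003,0.0021,0,-1.74,0.05,0.003,0.0021,0,-1.74,0.05,0,0,0,0,0.05]'
python3 rel.py
python3 - <<'E'
from h import *
x0,y0,x1,y1,k=190,140,320,265,4.6
cam("side","pics/side3.png");cv2.imwrite("pics/side3z.png",cv2.resize(cv2.imread("pics/side3.png")[y0:y1,x0:x1],None,fx=k,fy=k,interpolation=cv2.INTER_CUBIC))
E
```

```text
clock: 6.65
tool_pos: [0.5326, -0.0986, 0.0167]
ee_rot: [180.0, -0.0, 92.9]
wrist_force: [0.5, 1.0, -0.2]
grip_width: 0.05
clk 6.65 tcp [ 0.5326 -0.0986  0.0167] yaw 92.92 in bay -0.1286 -0.0022 0.07 F [ 0.5  1.  -0.2]
```

View pics/side3z.png

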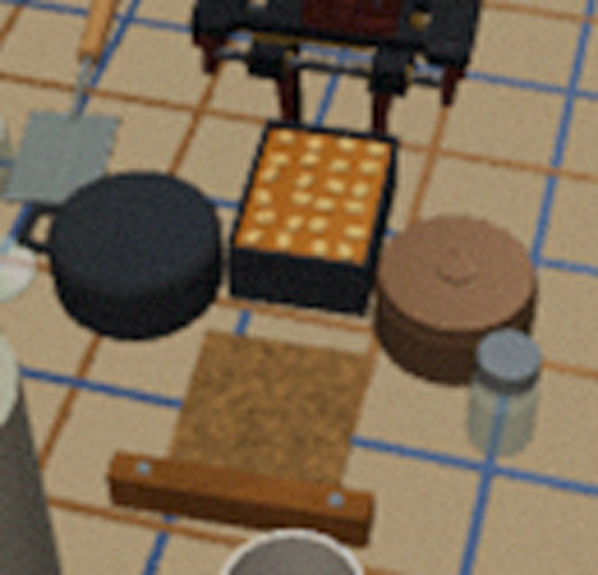

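The lead end, (233,247) to (363,263), is just in the gap mouth, free of the pot (222) and the crock (376). I'll refit from this view.

```bash
sed -e 's/^K=.*/K={"side":[(267,122,-.06,-.045,.048),(396,137,-.06,.045,.048),(233,247,.06,-.045,.048),(363,263,.06,.045,.048),(233,292,.06,-.045,0),(362,313,.06,.045,0)]}/' fit2.py | sed '/^# bay/,$d' > fit3.py; python3 fit3.py
```

```text
tin [ 0.52904081 -0.02903897  1.6300002 ] [-0.3 -1.3  0.5 -0.8 -1.8 -0.5  1.   0.4 -1.1  0.8  0.9  0.6]
in bay -0.058916876170595704 -0.0021162420341955335 0.5443216314440869
```

```bash
python3 -m handwheel '[0.007,0,0,0,0.05,0.007,0,0,0,0.05,0.007,0,0,0,0.05,0.007,0,0,0,0.05,0.007,0,0,0,0.05,0.007,0,0,0,0.05,0.007,0,0,0,0.05,0,0,0,0,0.05]'; python3 rel.py
python3 - <<'E'
from h import *
x0,y0,x1,y1,k=190,140,320,265,4.6
cam("side","pics/side4.png");cv2.imwrite("pics/side4z.png",cv2.resize(cv2.imread("pics/side4.png")[y0:y1,x0:x1],None,fx=k,fy=k,interpolation=cv2.INTER_CUBIC))
E
```

```text
clock: 7.6
tool_pos: [0.5292, -0.049, 0.0166]
ee_rot: [-180.0, -0.0, 92.8]
wrist_force: [0.4, -0.3, -0.8]
grip_width: 0.0502
clk 7.6 tcp [ 0.5292 -0.049   0.0166] yaw 92.83 in bay -0.0788 -0.0013 -0.01 F [ 0.4 -0.3 -0.8]
```

View pics/side4z.png

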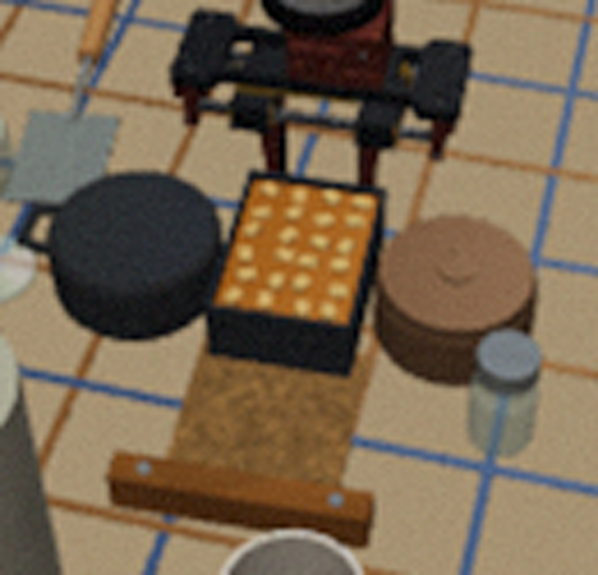

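The tin is in the gap, parallel to it. Its left edge almost meets the pot, but there's no side force, so I'll keep going.

```bash
python3 -m handwheel '[0.007,0,0,0,0.05,0.007,0,0,0,0.05,0.007,0,0,0,0.05,0.007,0,0,0,0.05,0.007,0,0,0,0.05,0.007,0,0,0,0.05,0.007,0,0,0,0.05,0,0,0,0,0.05]'; python3 rel.py
```

```text
clock: 8.45
tool_pos: [0.5269, -0.0001, 0.0166]
ee_rot: [-180.0, -0.0, 92.8]
wrist_force: [0.2, -0.1, 0.6]
grip_width: 0.05
clk 8.45 tcp [ 5.269e-01 -1.000e-04  1.660e-02] yaw 92.84 in bay -0.0299 -0.0014 -0.01 F [ 0.2 -0.1  0.6]
```

```bash
python3 -m handwheel '[0.007,0,0,0,0.05,0.007,0,0,0,0.05,0.007,0,0,0,0.05,0.007,0,0,0,0.05,0.007,0,0,0,0.05,0.005,0,0,0,0.05,0.004,0,0,0,0.05,0,0,0,0,0.05]'; python3 -m handwheel '[0.002,0,0,0,0.05,0.002,0,0,0,0.05,0.002,0,0,0,0.05,0,0,0,0,0.05]'; python3 rel.py
python3 - <<'E'
from h import *
x0,y0,x1,y1,k=190,140,320,265,4.6
cam("side","pics/side5.png");cv2.imwrite("pics/side5z.png",cv2.resize(cv2.imread("pics/side5.png")[y0:y1,x0:x1],None,fx=k,fy=k,interpolation=cv2.INTER_CUBIC))
E
```

```text
clock: 9.25
tool_pos: [0.525, 0.0434, 0.0167]
ee_rot: [-180.0, -0.0, 92.8]
wrist_force: [-0.2, 0.2, 0.7]
grip_width: 0.0497
clock: 9.65
tool_pos: [0.5248, 0.0489, 0.0167]
ee_rot: [180.0, -0.0, 92.8]
wrist_force: [0.5, -0.6, -0.8]
grip_width: 0.0498
clk 9.65 tcp [0.5248 0.0489 0.0167] yaw 92.79 in bay 0.0191 -0.0018 -0.06 F [ 0.5 -0.6 -0.8]
```

View pics/side5z.png

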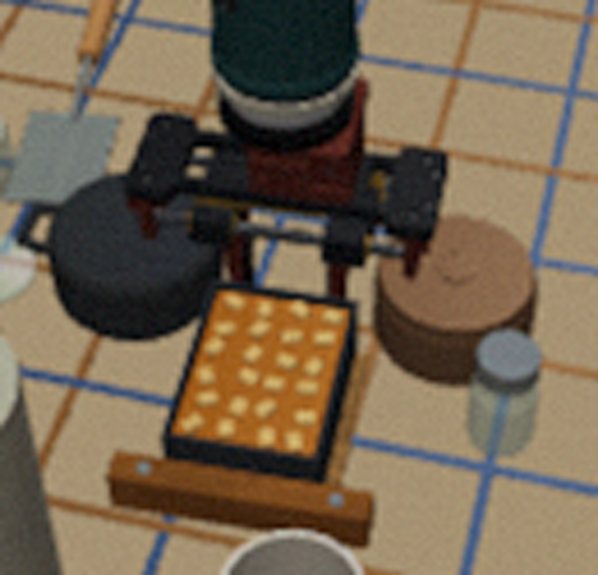

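The tin is through, with its lead end, (165,438) to (325,475), a few mm short of or at the batten. There's no contact force yet, so I'll press on in small steps until the force rises.

```bash
python3 -m handwheel '[0.001,0,0,0,0.05,0.001,0,0,0,0.05,0,0,0,0,0.05]'; python3 -m handwheel '[0.001,0,0,0,0.05,0.001,0,0,0,0.05,0,0,0,0,0.05]'
```

```text
clock: 10.0
tool_pos: [0.5251, 0.0499, 0.0167]
ee_rot: [180.0, 0.1, 92.9]
wrist_force: [0.6, -6.1, -0.7]
grip_width: 0.0501
clock: 10.3
tool_pos: [0.5256, 0.0501, 0.0169]
ee_rot: [179.9, 0.2, 93.0]
wrist_force: [0.6, -14.7, 0.5]
grip_width: 0.0503
```

```bash
python3 -m handwheel '[0.001,0,0,0,0.05,0.001,0,0,0,0.05,0,0,0,0,0.05]'; python3 rel.py
```

```text
clock: 10.6
tool_pos: [0.5257, 0.0502, 0.0171]
ee_rot: [179.9, 0.4, 93.0]
wrist_force: [-0.1, -24.9, 2.0]
grip_width: 0.0502
clk 10.6 tcp [0.5257 0.0502 0.0171] yaw 93.03 in bay 0.0204 -0.0027 0.19 F [ -0.1 -24.9   2. ]
```

The push stalled at 25 N with the TCP at bay x = 20 mm, so the tin is seated on the batten. Now I'll back off and lift clear.

```bash
python3 -m handwheel '[-0.005,0,0,0,0.05,-0.008,0,0,0,0.05,-0.01,0,0,0,0.05,-0.008,0,0,0,0.05,0,0,0,0,0.05]'; python3 -m handwheel '[0,0,-0.02,0,0.05,0,0,-0.03,0,0.05,0,0,-0.04,0,0.05,0,0,-0.04,0,0.05,-0.04,0,-0.03,0,0.05,-0.04,0,0,0,0.05,0,0,0,0,0.05]'
python3 - <<'E'
from h import *
c=cam("scene");d=cam("side","pics/side6.png")
k=4.6;cv2.imwrite("pics/side6z.png",cv2.resize(cv2.imread("pics/side6.png")[140:265,190:320],None,fx=k,fy=k,interpolation=2))
a=cv2.resize(cv2.imread("pics/side6.png")[140:265,190:320],None,fx=3.2,fy=3.2,interpolation=2);b=cv2.resize(c["frame"][150:275,200:325,::-1],None,fx=3.2,fy=3.2,interpolation=2)
m=np.hstack([a,b]);cv2.imwrite("pics/m6.png",m[:,:800])
E
```

```text
clock: 11.1
tool_pos: [0.5262, 0.0228, 0.0166]
ee_rot: [180.0, -0.0, 92.7]
wrist_force: [-0.0, -0.1, 0.4]
grip_width: 0.05
clock: 11.8
tool_pos: [0.5315, -0.0599, 0.1782]
ee_rot: [179.8, 0.1, 92.6]
wrist_force: [0.2, 0.7, -0.2]
grip_width: 0.0497
```

View pics/m6.png

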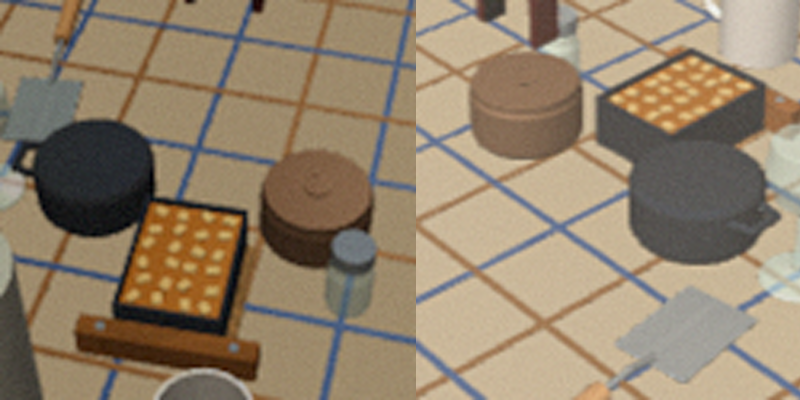

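The tin is seated at the batten and the bystanders stand where they were. One last numeric check of the tin pose.

```bash
sed -e 's/^K=.*/K={"side":[(153,199,-.06,-.045,.048),(247,211,-.06,.045,.048),(115,303,.06,-.045,.048),(226,321,.06,.045,.048)]}\nuz["side"]=lambda a:(np.array(a)+.5)\/3.2-.5+[190,140]/' fit3.py > fit4.py; python3 fit4.py
```

```text
tin [0.51873116 0.12074018 1.62945817] [-0.9 -1.3  1.4 -0.4  0.1  0.5 -0.2  0.5]
in bay 0.09118952579711388 0.0007391668315757313 0.5132655386563268
```

```bash
python3 -c "
from bench import *
finish_job()"
```

```text
the job is handed in; nothing more can be done
```

I pushed the tin through the gap with both fingertips on its trailing end until it seated on the batten. Then I backed the arm off, raised it clear and handed the job in at about 12 s. No verdict was reported.

- **How it went:** I pushed straight along the tin's heading, made a right-hand arc of about 17° to square it up, and shifted it about 3 mm sideways before the gap. I then pushed straight to the batten, where the push stalled at 25 N, below the 40 N and 120 N limits.
- **Last check of the tin:** the camera fit put it at x ≈ 91 mm, y ≈ +1 mm and 0.5° off square in the bay frame. The finger position at the stall implied x ≈ 90 mm and y ≈ −3 mm. The two differ by a few mm, but both are within tolerance.
- **Bystanders:** the ones in view in the last picture looked unmoved. I checked them only by eye, and the egg bowl and most of the paper roll and mug were outside that crop.
- **Disagreements:** two fits of the bay pose differed by about 1.5 mm sideways and 0.3°. The tin passed very close to the pot in the gap, but I measured no side force there.

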